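# Find the heavy side of an overlock handwheel on the balancing stand and hold it down

### The arm

A 6-joint arm with a two-finger parallel gripper is mounted at the origin on a cart in front of the work surface, level with it; the furniture and walls round the work are solid. World frame = base frame: x ahead of the robot, y to its left, z up, the work surface at z = 0. Lengths are in mm, angles in rad, forces in N, time in s.
With the tool pointing down it reaches from about 350 to 875 mm from the base axis. Payload 4.2 kg.
Tool frame: the origin (TCP) lies between the finger pads; the fingertips stand 25 mm ahead of it and the grasp point (between the pads) lies 6 mm ahead of it; z points along the fingers, y is the line along which they close (so a half turn about z gives the same grasp; the last joint's range is limited). The gripper opens to 85 mm and grips with 20 to 120 N. Pads are 22 mm wide; open, the fingers measure 114 mm over their backs; the gripper's body (76 mm by 85 mm) begins 54 mm behind the grasp point. The pads swing forward as they close: fully open they stand 13 mm farther back than shut.
Start: joints at [-0.946, 0.385, 0.008, 0, -1.194, -0.259], TCP at [223.574, -583.621, 221.712] pointing down, gripper open.
Joint ranges: [-3.14, 3.14], [-1.21, 2.06], [-1.07, 1.41], [-3.16, 2.05], [-2.99, -0.16], [-3.1, 3.1]. Speed limits (rad/s): [2.79, 2.79, 3.14, 3.14, 3.14, 3.14].

### API

Orientations are given as a unit quaternion [x, y, z, w].
In Python, from bench import arm gives the robot as it stands.
- The arm moves only by the shell command python3 -m pendant 'ROWS'. ROWS is JSON, a list of rows, each a list of 7 numbers: the shift along the tool's x, y, z in m, then the turn, a rotation vector about the tool's x, y, z in degrees, then the finger opening in m, from 0 to 0.0854. In form: [[x, y, z, wx, wy, wz, fingers], ...]. A call has 1 to 12 rows; each row shifts and turns the commanded pose from where the row before left it, along the tool's axes as they then stand; what a row does not reach is not made up. A row lasts 1/10 s, in which the tool goes at most 50 mm and 8.59 degrees, less where a joint would pass 70% of its speed; a pose out of reach is approached as far as the arm can. A call is refused whole if a number of a shift passes 0.05 or a number of a turn 8.59, either way. A call with a gripper value outside its range is refused whole. The fingers move at their own pace and stop on an object; the grip force is fixed at half the most. Time passes only in rows, so rows that do not move let the fingers close. It gives the time, the measured TCP pose, the force, the opening and the grip force at its end, in the units of the state.
- arm.read_state(): the state, without advancing time (a new reading comes with each control period).
- arm.get_image(name): name is "side" or "top"; returns a dict with "image" (384x512x3 uint8, red, green, blue), "fx", "fy", "cx", "cy" (pixels), "k1" (the pictures are not rectified: a ray, as slopes to the right and down, at radius r is drawn at 1 + k1 r^2 times it, then the intrinsics apply), "xyz" and "rotation" of the camera in the world. Camera axes: x right, y down, z forward; pixel columns grow to the right and rows downward; lengths in mm; the calibration is good to about 2 mm. A picture is of the moment at which its call begins. There is no depth.
- arm.job_done(): hands the job in; it is judged then, once.
The state is a dict: "clock": time; "joints": joint angles; "joint_vel": joint speeds; "joint_efforts": joint torques, N m; "position": TCP position; "ee_rot": TCP orientation; "contact_force": force on the tool from outside, world axes, zero at the start; "wrist_torque": the same for the moment, N m; "gripper_width": finger opening in mm; "grasp_force": force on a finger pad.
Only numpy, scipy, OpenCV 4.12 (cv2) and the standard library are available. Lean on these libraries where they do the work, as an engineer would, in place of code of your own. Each camera call takes 0.05 s, during which the arm holds its last target. There are 200 camera calls.

### The job

The spare overlock handwheel sits on the balancing stand, but the stand's drag collar is still screwed tight. Turn the collar to 1 so the wheel only just drags, then turn the wheel by hand and let it go to settle, until you know which side of it is heavy. Take hold of the rim with the heavy side straight down and finish while still gripping it there, so that I can chalk the spot; leave the other things on the table alone.

Things in the scene. Friction and masses are not known exactly. Their poses are not given: they have to be found in the camera images.
- balance_stand: Grey cast balancing stand fixed to the table: base plate 120 x 250 x 15 mm, a bearing post 85 mm to either side of the middle, 116 mm high. Origin: middle of the base's underside; z up, y along the mandrel toward the post with the drag collar, x away from the robot across the mandrel (yawed up to 17 degrees). The mandrel's axis lies 95 mm above the table.
- handwheel: Black handwheel, 120 mm diameter, 22 mm thick, 0.6 kg, on the mandrel midway between the posts. Origin: its centre on the axis; y along the mandrel. The fluted rim (radius 40 to 60 mm) has flat faces: pinch it across its 22 mm, from above or tilted; 35 mm is free beside it. Somewhere in the rim an unseen weight is cast in, in a new place each time (about 0.055 N m when level with the axis).
- wheel_angle (a joint): Turn of the handwheel in rad, no stops; grows as the wheel's top moves to the stand's +x, away from the robot. Its zero says nothing of the heavy side. With the collar at 1 the wheel, let go, swings and rests within 4 s with its heavy side up to 10 degrees to either side of straight down (friction): settle it from both sides and take the middle.
- timing_line (a point): Light timing line across the outside of the rim, at radius 60 mm, straight up at wheel_angle 0. It has nothing to do with the heavy side.
- drag_collar (a joint): Turn of the drag collar in rad; grows clockwise from above, which tightens. Five clicks 22.5 degrees (0.393 rad) apart: setting n at n x 0.393, n = 0 to 4; starts at 3 or 4. A ball detent (about 0.1 N m) draws it into the nearest click when let go. At 3 and 4 the wheel is locked and holds any angle, at 2 it sticks up to 45 degrees off, at 1 it drags lightly, at 0 it swings on for long.
- collar_grip (a point): Point on the collar's vertical axis, 146 mm above the table, to grip at from above across the diameter. The collar is a knurled upright aluminium knob, 36 mm diameter, top at 154 mm, with a 44 mm skirt up to 126 mm, on a dial disc of 74 mm diameter with its face at 120 mm. It stands 85 mm along the stand's y from the middle of the wheel.
- collar_pointer (a point): Tip of the pointer on the collar's skirt, 27 mm from its axis. At setting 2 it points to the stand's -x, toward the robot; lower settings lie to the right of that as the robot sees it, higher ones to the left. The dial marks setting n with a short line and n raised dots (none at 0).
- tailor_chalk: Bystander: triangle of tailor's chalk, 37 x 44 x 8 mm, in front of the stand.
- hex_key_5: Bystander: black L-shaped hex key, 83 mm long, 6 mm high, in front of the stand.
- oil_bottle: Bystander: small white oil bottle with a red spout, 47 mm diameter, 152 mm tall, standing at the end of the stand away from the collar.
- spanner_12: Bystander: steel open-ended spanner, 161 mm long, 9 mm high, at the collar end of the stand.
- needle_box: Bystander: flat blue needle box, 38 x 58 x 12 mm, beyond the spanner.
- bobbin_1: Bystander: steel bobbin, 21 mm diameter, 11 mm high, beyond the spanner.
- pattern_weight_1: Bystander: dark green iron pattern weight, 38 x 85 x 27 mm, near the table's left front corner.
- snips_yellow: Bystander: yellow thread snips, 106 mm long, 15 mm high, beyond the stand to the left.

How it is judged (in metres and radians):
On the way, in this order (a step that is already met when the one before it is completed fails the run):
1. the drag collar clicked to setting 1 (value of joint drag_collar between 0.273 and 0.513 rad), for 0.3 s.
2. the wheel turned by hand (contact force between the fingers and handwheel above 0.3 N and (velocity of joint wheel_angle above 0.15 rad/s or velocity of joint wheel_angle below -0.15 rad/s)), for 0.15 s.
3. the wheel let go and come to rest by itself (contact force between each of the arm, the fingers and handwheel below 0.05 N and velocity of joint wheel_angle between -0.04 and 0.04 rad/s), for 0.5 s.
At the end, for the whole second after the job is handed in: the fingers grip the handwheel (more than 3 N on it), it stands still (under 0.04 rad/s) with its heavy side within 12.5 degrees of straight down, and the drag collar is still at 1 (within 7 degrees of the click) (all of step 1 and contact force between the fingers and handwheel above 3 N and z of heavy_side in the frame of balance_stand below 0.07 m and x of heavy_side in the frame of balance_stand between -0.0105 and 0.0105 m and velocity of joint wheel_angle between -0.04 and 0.04 rad/s); the arm keeps its last pose, push and grip.
It fails at once if a bystander on the table moved by more than 15 mm (distance of any of tailor_chalk, hex_key_5, oil_bottle, spanner_12, needle_box, bobbin_1, pattern_weight_1, snips_yellow from where it was at the start of the episode above 0.015 m).
It also fails if it takes over 61 s, if anything falls off the work surface, if the arm or the gripper's body presses on something with over 40 N, if the wrist force passes 120 N, or if a joint passes its speed limit or range.

## Working session

There is one attempt and no reset: what is moved stays moved. The work goes in short steps, Python scripts to look and compute and a shell command to move; the robot and the scene stay as the last step left them, time stands still between calls to the robot, and variables do not carry over. Pictures are saved under pics/ and viewed, at most 10 in all, crops included, and the job is handed in when it is done.

```bash
ls; mkdir -p pics
python3 - <<'E'
from bench import arm
import cv2
s=arm.read_state(); print(s)
for n in("side","top"):
    d=arm.get_image(n); cv2.imwrite(f"pics/{n}0.png",d["image"][:,:,::-1]); print(n,{k:v for k,v in d.items() if k!="image"})
E
```

```text
pics
{'clock': 0.0, 'joints': array([-9.46421610e-01,  3.85555133e-01,  6.63148715e-03, -5.18813610e-04,
       -1.19400857e+00, -2.58639898e-01]), 'joint_vel': array([-1.58140874e-03, -8.00701145e-04, -1.39407909e-03,  1.38894240e-04,
        4.20972890e-04, -1.67658261e-05]), 'joint_efforts': array([-2.72786474e-04, -3.92285585e+01,  1.88405585e+01,  4.18615177e+00,
       -4.57133632e-03,  4.70173276e-06]), 'position': array([ 223.34948776, -583.07798729,  220.62174797]), 'ee_rot': array([-1.81755700e-01,  9.83343107e-01,  1.06856547e-03, -2.38348838e-04]), 'contact_force': array([0.26209834, 0.56301196, 0.1843069 ]), 'wrist_torque': array([ 0.01437677, -0.03786726,  0.0078911 ]), 'grasp_force': 0.0, 'gripper_width': 85.64722894373281}
side {'fx': 355.58640055863924, 'fy': 355.58640055863924, 'cx': 252.49563599557155, 'cy': 192.13634562388646, 'k1': -0.030158617410742876, 'xyz': array([152.95768511, 582.01772075, 586.96538488]), 'rotation': array([-0.19920961,  0.8458738 , -0.48012285,  0.11956211])}
top {'fx': 350.0345775116763, 'fy': 350.0345775116763, 'cx': 257.611952238048, 'cy': 190.80987927118767, 'k1': 0.010931214690868066, 'xyz': array([ 334.55277699, -106.30830794,  973.79376254]), 'rotation': array([-0.68019286,  0.72415086, -0.08046067,  0.08043185])}
```

View pics/side0.png

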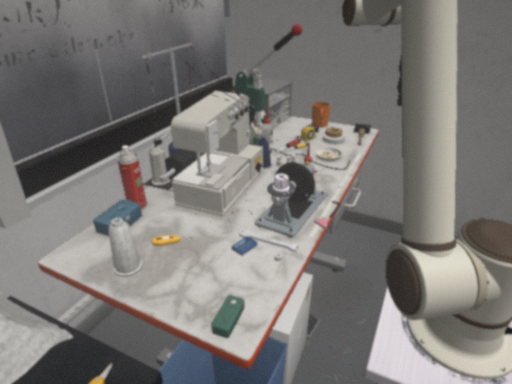

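View pics/top0.png

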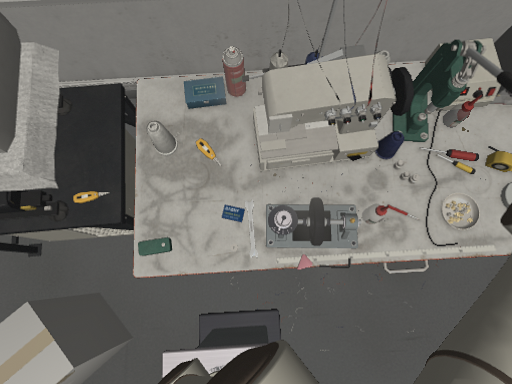

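The top view shows the collar knob at about (283,218), the wheel at (317,222) and the oil bottle at (375,213). In the side view the knob is at about (283,183) and the wheel behind it at (300,183). I'll write the helpers next and view enlarged crops.

```bash
cat > h.py <<'E'
import numpy as np, cv2
from scipy.spatial.transform import Rotation as R
from bench import arm
def K(d): return np.array([[d["fx"],0,d["cx"]],[0,d["fy"],d["cy"]],[0,0,1]])
def ray(d,uv):
    p=cv2.undistortPoints(np.array([[uv]],float),K(d),np.array([d["k1"],0,0,0]))[0,0]
    v=R.from_quat(d["rotation"]).apply([p[0],p[1],1]); return v/np.linalg.norm(v)
def plane(d,uv,z):
    v=ray(d,uv); return d["xyz"]+v*(z-d["xyz"][2])/v[2]
def tri(d1,u1,d2,u2):
    a,b=ray(d1,u1),ray(d2,u2); A=np.c_[a,-b]; t=np.linalg.lstsq(A,d2["xyz"]-d1["xyz"],rcond=None)[0]
    p,q=d1["xyz"]+t[0]*a,d2["xyz"]+t[1]*b; return (p+q)/2,np.linalg.norm(p-q)
def proj(d,P):
    P=np.atleast_2d(np.array(P,float)); Rm=R.from_quat(d["rotation"]).inv()
    return cv2.projectPoints(P,Rm.as_rotvec(),-Rm.apply(d["xyz"]),K(d),np.array([d["k1"],0,0,0]))[0][:,0]
def crop(d,u0,v0,w,h,s): return cv2.resize(d["image"][v0:v0+h,u0:u0+w,::-1],None,fx=s,fy=s,interpolation=cv2.INTER_CUBIC)
E
python3 - <<'E'
from h import *
s=arm.get_image("side");t=arm.get_image("top")
cv2.imwrite("pics/c1.png",np.vstack([crop(t,258,190,114,64,7)[:300*2],])[:448])
a=crop(t,260,195,100,55,6); b=crop(s,250,155,90,80,7)
b=cv2.resize(crop(s,250,160,100,75,4),(600,270)) if 0 else crop(s,250,158,100,45,6)
cv2.imwrite("pics/c1.png",np.vstack([a,crop(s,250,158,100,45,6)]))
for n,uv in(("wheel mid",(317,222)),("base corners",(267,205)),("",(357,203)),("",(357,246)),("",(267,248))):
    print(n,plane(t,uv,95 if n[:1]=="w" else 15).round(1))
print("collar",plane(t,(283,218),154))
E
```

```text
wheel mid [ 448.3 -257.2   95. ]
base corners [ 514.8 -136.9   15. ]
 [ 504.7 -387.    15. ]
 [ 387.  -372.1   15. ]
 [ 396.7 -128.9   15. ]
collar [ 455.1552947  -168.02978322  154.        ]
```

View pics/c1.png

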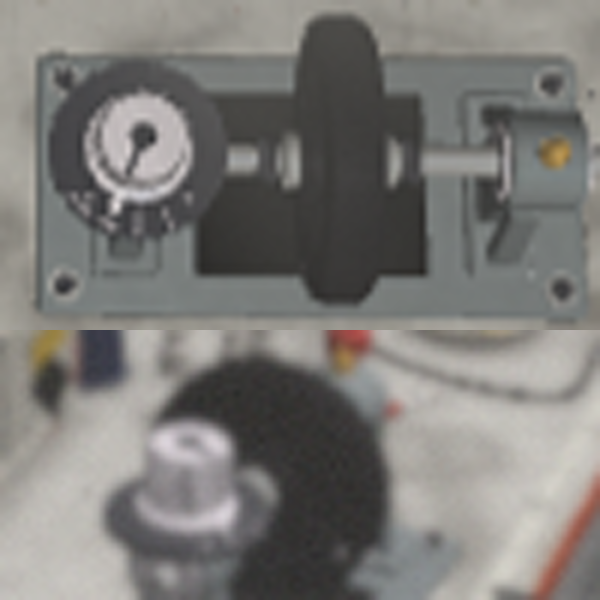

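The crop shows the knob top at about top-pixel (284.1,218.3) and side-pixel (282.2,175.8). The pointer tip is at about (279.4,229.2). The four base screws are visible, and the wheel spans columns 310–323.

Run:
```python
from h import *
s=arm.get_image("side");t=arm.get_image("top")
T=lambda x,y:((x+.5)/6-.5+260,(y+.5)/6-.5+195)
S=lambda x,y:((x+.5)/6-.5+250,(y-330+.5)/6-.5+158)
print("knob",tri(t,T(145,138),s,S(193,437)))
sc=np.array([plane(t,T(*p),15) for p in((64,77),(551,82),(563,290),(64,285))]);print(sc.round(1),sc.mean(0))
yl=(sc[0]+sc[3]-sc[1]-sc[2])[:2]; yaw=np.arctan2(-yl[0],yl[1]); print("yaw",np.degrees(yaw))
# disc centre at z=120
c=plane(t,T(137,151),120); k=plane(t,T(145,138),154); print("disc",c,"knob154",k)
p=plane(t,T(117,205),126)
y=np.array([-np.sin(yaw),np.cos(yaw)]);x=np.array([np.cos(yaw),np.sin(yaw)])
for cc in(c,k):
    v=p[:2]-cc[:2]; print("ptr len",np.linalg.norm(v),"deg left of -x",np.degrees(np.arctan2(v@y,-v@x)))
# wheel: top rim line z=155, mid
w=plane(t,T(341,60),95+0);print("wheel far z95",w,"near",plane(t,T(343,295),95),"width pts",plane(t,T(298,150),140),plane(t,T(383,150),140))
print("wheel top line",plane(t,T(341,160),155), "expected from knob",k[:2]-85*y)
# wheel top in side: top of black ellipse (255,357)
print("wheel top tri",tri(t,T(341,145),s,S(255,357)))
```

```text
knob (array([ 455.20796674, -169.75250065,  157.06995371]), np.float64(0.7716292918010365))
[[ 507.4 -145.5   15. ]
 [ 490.9 -369.8   15. ]
 [ 395.8 -363.5   15. ]
 [ 412.  -138.8   15. ]] [ 451.52868771 -254.37105783   15.        ]
yaw -4.158049008166208
disc [ 455.92736843 -168.8221838   120.        ] knob154 [ 456.03325809 -169.87341581  154.        ]
ptr len 24.482780891550583 deg left of -x 20.486831502466586
ptr len 25.033974340367994 deg left of -x 22.573049072538314
wheel far z95 [ 492.90021513 -260.16032378   95.        ] near [ 394.24720065 -251.09200018   95.        ] width pts [ 449.46457462 -231.52379432  140.        ] [ 447.34813442 -265.33865285  140.        ]
wheel top line [ 442.41718654 -245.67991532  155.        ] expected from knob [ 449.87008142 -254.64968167]
wheel top tri (array([ 451.22105309, -243.70698116,  162.84864584]), np.float64(8.33576599699339))
```

Everything agrees. The stand centre is about (451,-254), its yaw is -4.2° and the knob is at (456,-169.7). The pointer reads setting 3. Next is the shift needed to get above the knob.

```bash
cat >> h.py <<'E'
def go(P):
    s=arm.read_state(); r=R.from_quat(s["ee_rot"]); y=r.apply([0,1,0])
    print("t",s["clock"],"pos",s["position"].round(1),"tool shift mm",r.inv().apply(np.array(P)-s["position"]).round(1),"ydir",np.degrees(np.arctan2(y[1],y[0])).round(2),"z",r.apply([0,0,1]).round(3),"F",s["contact_force"].round(1),"w",round(s["gripper_width"],1),"j",s["joints"].round(2))
E
python3 -c "
from h import *
go([456,-169.6,215])"
```

```text
t 0.3 pos [ 223.5 -583.5  221.3] tool shift mm [-365.1  303.4    6.5] ydir 110.95 z [-0.     0.001 -1.   ] F [-0.2  0.5 -0.4] w 85.1 j [-0.95  0.39  0.01 -0.   -1.19 -0.26]
```

```bash
python3 -m pendant '[[-0.0365,0.0303,0,0,0,0,0.06],[-0.0365,0.0303,0,0,0,0,0.06],[-0.0365,0.0303,0,0,0,0,0.06],[-0.0365,0.0303,0,0,0,0,0.06],[-0.0365,0.0303,0,0,0,0,0.06],[-0.0365,0.0303,0,0,0,0,0.06],[-0.0365,0.0303,0,0,0,0,0.06],[-0.0365,0.0303,0,0,0,0,0.06],[-0.0365,0.0303,0,0,0,0,0.06],[-0.0365,0.0303,0,0,0,0,0.06]]'; python3 -m pendant '[[0,0,0,0,0,7.8,0.06],[0,0,0,0,0,7.8,0.06],[0,0,0,0,0,7.8,0.06],[0,0,0,0,0,7.8,0.06],[0,0,0,0,0,7.8,0.06],[0,0,0,0,0,7.8,0.06],[0,0,0,0,0,7.8,0.06],[0,0,0,0,0,7.8,0.06],[0,0,0,0,0,7.8,0.06],[0,0,0,0,0,0,0.06]]'; python3 -c "
from h import *
go([456,-169.6,154])"
```

```text
clock: 1.3
position: [456.7, -168.2, 222.1]
ee_rot: [-0.182, 0.983, -0.0, 0.0]
contact_force: [1.5, 0.7, 0.7]
gripper_width: 60.0
grasp_force: 0.0
clock: 2.3
position: [456.0, -170.1, 221.8]
ee_rot: [0.417, 0.909, 0.0, 0.0]
contact_force: [0.8, -0.7, -0.7]
gripper_width: 60.1
grasp_force: 0.0
t 2.3 pos [ 456.  -170.1  221.8] tool shift mm [ 0.4  0.3 67.8] ydir 40.77 z [ 0.  0. -1.] F [ 0.8 -0.7 -0.7] w 60.1 j [-0.02  0.15 -0.32 -0.   -1.1  -2.41]
```

```bash
python3 -m pendant '[[0,0,0.04,0,0,0,0.06],[0,0,0.020,0,0,0,0.06],[0,0,0.0075,0,0,0,0.06],[0,0,0,0,0,0,0.03],[0,0,0,0,0,0,0.03],[0,0,0,0,0,0,0.03],[0,0,0,0,0,0,0.03]]'; python3 -c "
from h import *
go([456,-169.6,154])"
```

```text
clock: 3.0
position: [456.7, -170.2, 155.3]
ee_rot: [0.416, 0.909, 0.0, 0.001]
contact_force: [0.3, -0.3, -0.5]
gripper_width: 30.0
grasp_force: 0.0
t 3.0 pos [ 456.7 -170.2  155.3] tool shift mm [ 0.9 -0.2  1.3] ydir 40.79 z [ 0.002 -0.    -1.   ] F [ 0.3 -0.3 -0.5] w 30.0 j [-0.02  0.21 -0.42  0.   -0.93 -2.41]
```

Run:
```python
from h import *
s=arm.get_image("side");t=arm.get_image("top")
print(proj(t,[arm.read_state()["position"],[456,-169.7,154]]),proj(s,[arm.read_state()["position"],[456,-169.7,154]]))
cv2.imwrite("pics/c2.png",np.vstack([crop(t,240,175,120,80,5)[:300],crop(s,240,140,120,60,5)]))
```

```text
[[283.87457874 217.35311867]
 [283.67782542 217.60184013]] [[281.19717527 175.97263423]
 [281.27268966 176.39237904]]
```

View pics/c2.png

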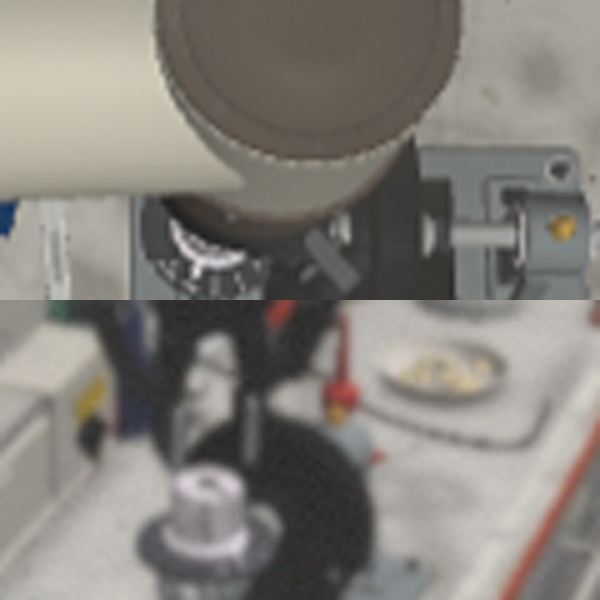

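The side view shows both fingertips, at about (276,172) and (291,172), with the knob in front of and below them and not between them. I'll check what fingertip height those pixels mean.

Run:
```python
from h import *
s=arm.get_image("side")
st=arm.read_state();p=st["position"];y=R.from_quat(st["ee_rot"]).apply([0,1,0]);x=R.from_quat(st["ee_rot"]).apply([1,0,0])
print(st["gripper_width"],st["grasp_force"])
for z in(130,145,160,175,190): print(z,[proj(s,[*(p+k*y*19)[:2],z])[0].round(1) for k in(-1,1)], proj(s,[*p[:2],z])[0].round(1))
print("ray mid at z130",plane(s,(283.5,172),130),plane(s,(283.5,172),160))
t=arm.get_image("top")
for z in(150,180,210,240): print(z,[proj(t,[*(p+k*y*40)[:2],z])[0].round(1) for k in(-1,1)])
im=crop(s,250,150,60,45,13);cv2.imwrite("pics/c3.png",im)
```

```text
30.108961367833217 0.0
130 [array([287.9, 183.5]), array([274. , 185.3])] [281.  184.4]
145 [array([288.1, 178.5]), array([274.1, 180.3])] [281.1 179.4]
160 [array([288.3, 173.3]), array([274.2, 175.1])] [281.3 174.2]
175 [array([288.6, 168.1]), array([274.3, 169.9])] [281.5 169. ]
190 [array([288.8, 162.8]), array([274.4, 164.6])] [281.7 163.7]
ray mid at z130 [ 477.28502869 -237.88724927  130.        ] [ 455.99278068 -184.0600888   160.        ]
150 [array([295.8, 229.8]), array([271.8, 205.9])]
180 [array([297.1, 228.2]), array([272.3, 203.5])]
210 [array([298.6, 226.5]), array([272.7, 200.9])]
240 [array([300.1, 224.7]), array([273.2, 198.1])]
```

View pics/c3.png

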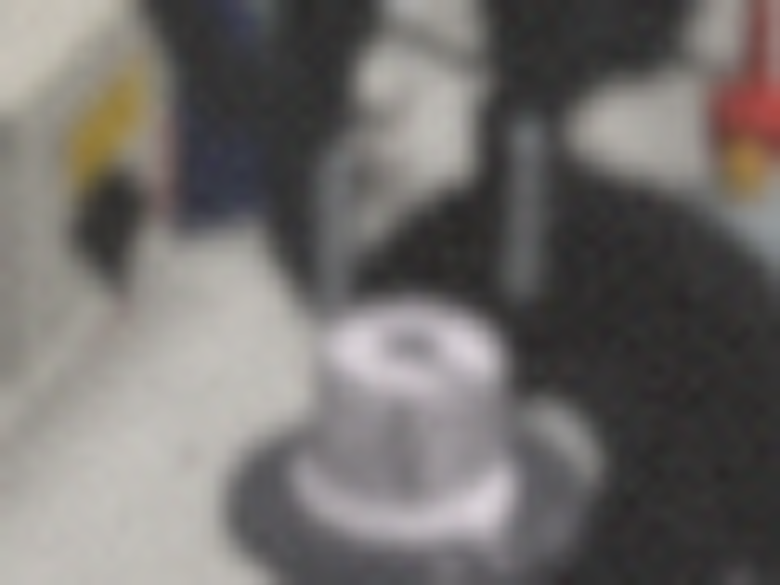

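The left tip at (275.8,173.5) and right tip at (290.4,172.9) put the tips at z≈163, above the knob top at 154, so the fingers closed over nothing. I'll go lower in small steps and watch the force.

```bash
python3 -m pendant '[[0,0,0,0,0,0,0.06],[0,0,0,0,0,0,0.06],[0,0,0,0,0,0,0.06],[0,0,0.007,0,0,0,0.06],[0,0,0.007,0,0,0,0.06],[0,0,0,0,0,0,0.03],[0,0,0,0,0,0,0.03],[0,0,0,0,0,0,0.03]]'
```

```text
clock: 4.0
position: [456.3, -169.6, 140.2]
ee_rot: [0.417, 0.909, 0.0, 0.0]
contact_force: [0.3, 3.8, 0.6]
gripper_width: 32.3
grasp_force: 59.5
```

It now grips, but only by the tips. Another 13 mm down will give a full grip.

```bash
python3 -m pendant '[[0,0,0,0,0,0,0.06],[0,0,0,0,0,0,0.06],[0,0,0.007,0,0,0,0.06],[0,0,0.006,0,0,0,0.06],[0,0,0,0,0,0,0.03],[0,0,0,0,0,0,0.03],[0,0,0,0,0,0,0.03]]'
python3 - <<'E'
from h import *
s=arm.get_image("side");cv2.imwrite("pics/c4.png",crop(s,250,150,60,45,10))
E
```

```text
clock: 4.7
position: [456.4, -169.7, 127.3]
ee_rot: [0.417, 0.909, 0.0, 0.0]
contact_force: [0.5, 2.9, -0.0]
gripper_width: 34.5
grasp_force: 59.8
```

View pics/c4.png

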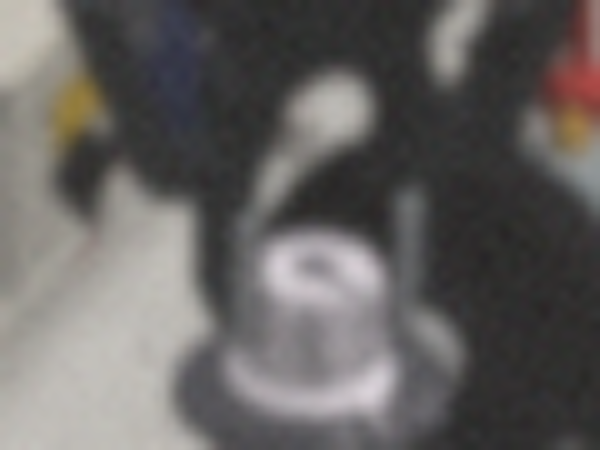

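The knob now sits well between the pads, so I'll turn it two clicks anticlockwise and release.

```bash
python3 -m pendant '[[0,0,0,0,0,-6,0.03],[0,0,0,0,0,-8,0.03],[0,0,0,0,0,-8,0.03],[0,0,0,0,0,-8,0.03],[0,0,0,0,0,-8,0.03],[0,0,0,0,0,-7.5,0.03],[0,0,0,0,0,0,0.03],[0,0,0,0,0,0,0.03]]';python3 -m pendant '[[0,0,0,0,0,0,0.06],[0,0,0,0,0,0,0.06],[0,0,-0.03,0,0,0,0.06],[0,0,-0.04,0,0,0,0.06],[-0.02,0,-0.03,0,0,0,0.06]]'
python3 - <<'E'
from h import *
y=np.radians(-4.16)
c=np.array([450.5,-254.5]);go([*c,215])
E
```

```text
clock: 5.55
position: [456.4, -169.6, 127.2]
ee_rot: [0.034, 0.999, 0.0, 0.0]
contact_force: [0.4, 5.3, -0.2]
gripper_width: 34.3
grasp_force: 59.8
clock: 6.05
position: [474.7, -172.1, 229.8]
ee_rot: [0.033, 0.999, -0.0, 0.0]
contact_force: [1.4, -0.5, 0.6]
gripper_width: 59.9
grasp_force: 0.0
t 6.05 pos [ 474.7 -172.1  229.8] tool shift mm [ 18.7 -83.8  14.9] ydir 86.17 z [ 0.001 -0.001 -1.   ] F [ 1.4 -0.5  0.6] w 59.9 j [-0.03  0.17 -0.27  0.   -1.13 -1.61]
```

```bash
python3 -m pendant '[[0.0,-0.045,0,0,0,0,0.04],[0.0,-0.045,0,0,0,0,0.04],[0.0,-0.045,0,0,0,0,0.04],[0.0,-0.045,0,0,0,0,0.04],[0,-0.045,0,0,0,0,0.04]]'
python3 - <<'E'
from h import *
s=arm.get_image("side");t=arm.get_image("top")
cv2.imwrite("pics/c5.png",np.vstack([crop(t,260,185,100,60,6)[:330],crop(s,250,158,100,45,6)]))
E
```

```text
clock: 6.55
position: [460.4, -398.2, 227.4]
ee_rot: [0.033, 0.999, -0.0, -0.0]
contact_force: [1.3, 0.1, 0.4]
gripper_width: 40.1
grasp_force: 0.0
```

View pics/c5.png

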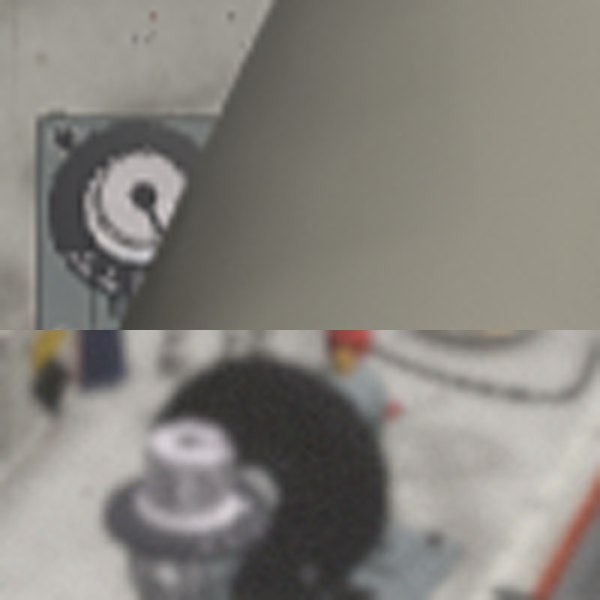

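The slot on the knob turned from about 22° left to about 25–30° right, so the setting is 1. The forearm hides the wheel from the top camera, and the timing line isn't visible from the side. I'll park clear.

```bash
python3 -m pendant '[[0.035,-0.035,0,0,0,0,0.04],[0.035,-0.035,0,0,0,0,0.04],[0.035,-0.035,0,0,0,0,0.04],[0.035,-0.035,0,0,0,0,0.04],[0.01,-0.01,0,0,0,0,0.04]]'
python3 - <<'E'
from h import *
s=arm.get_image("side");t=arm.get_image("top")
cv2.imwrite("pics/c6.png",np.vstack([crop(t,265,190,70,60,9)[:390],crop(s,270,158,70,25,9)]))
go([450.5,-254.5,129])
E
```

```text
clock: 7.15
position: [298.1, -537.8, 227.2]
ee_rot: [0.035, 0.999, -0.0, -0.001]
contact_force: [0.0, 0.0, 0.4]
gripper_width: 40.0
grasp_force: 0.0
t 7.25 pos [ 299.8 -536.8  227. ] tool shift mm [-130.8  292.    98. ] ydir 86.02 z [-0.001  0.    -1.   ] F [ 1.1  0.6 -0.5] w 39.9 j [-0.8   0.36 -0.01  0.   -1.2  -0.84]
```

View pics/c6.png

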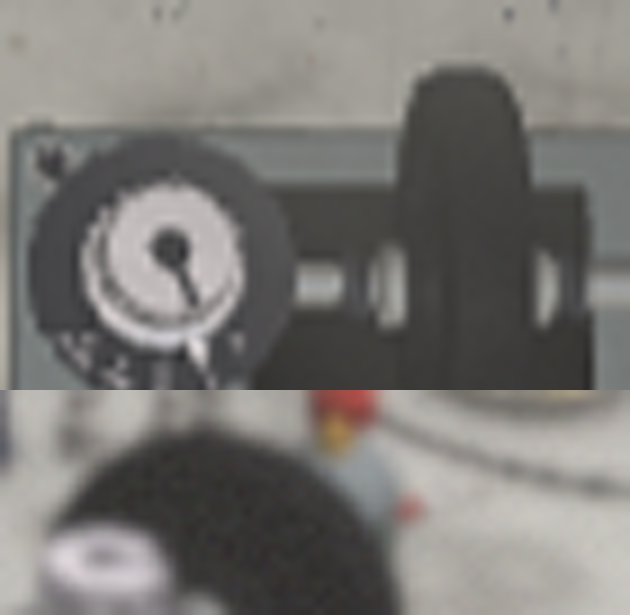

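The dial pointer clearly sits at setting 1. No line shows on the visible top of the rim, so I'll scan brightness along the rim numerically.

```bash
cat >> h.py <<'E'
YAW=np.radians(-4.16); XS=np.array([np.cos(YAW),np.sin(YAW),0]); YS=np.array([-np.sin(YAW),np.cos(YAW),0]); C=np.array([451,-254.4,95])
def scan(d,th,yo=(-7,-4,0,4,7)):
    a=np.radians(th); g=cv2.cvtColor(d["image"],cv2.COLOR_RGB2GRAY).astype(np.float32); o=[]
    for k in yo:
        P=C+60*(np.sin(a)[:,None]*XS+np.cos(a)[:,None]*[0,0,1])+k*YS
        u=proj(d,P).astype(np.float32); o.append(cv2.remap(g,u[:,0],u[:,1],cv2.INTER_LINEAR)[:,0] if 0 else cv2.remap(g,u[None,:,0],u[None,:,1],cv2.INTER_LINEAR)[0])
    return np.mean(o,0)
def look():
    th=np.arange(-110,81,3)
    for n in("top","side"):
        b=scan(arm.get_image(n),th); m=cv2.medianBlur(b.astype(np.float32)[:,None],5)[:,0]
        print(n,dict(zip(th.tolist(),b.round().astype(int).tolist())))
    s=arm.read_state();print(s["clock"])
E
python3 -c "
from h import *
look()"
```

```text
top {-110: 58, -107: 66, -104: 71, -101: 75, -98: 78, -95: 79, -92: 78, -89: 76, -86: 73, -83: 68, -80: 62, -77: 54, -74: 55, -71: 55, -68: 54, -65: 55, -62: 56, -59: 56, -56: 56, -53: 57, -50: 57, -47: 57, -44: 57, -41: 57, -38: 58, -35: 58, -32: 59, -29: 59, -26: 60, -23: 61, -20: 62, -17: 62, -14: 63, -11: 63, -8: 62, -5: 62, -2: 62, 1: 63, 4: 63, 7: 64, 10: 64, 13: 65, 16: 65, 19: 66, 22: 67, 25: 68, 28: 69, 31: 70, 34: 70, 37: 71, 40: 72, 43: 73, 46: 73, 49: 74, 52: 75, 55: 76, 58: 78, 61: 82, 64: 86, 67: 95, 70: 102, 73: 107, 76: 110, 79: 110}
side {-110: 76, -107: 75, -104: 75, -101: 78, -98: 82, -95: 84, -92: 86, -89: 88, -86: 91, -83: 91, -80: 90, -77: 86, -74: 82, -71: 82, -68: 81, -65: 80, -62: 78, -59: 74, -56: 69, -53: 66, -50: 66, -47: 70, -44: 73, -41: 73, -38: 70, -35: 72, -32: 72, -29: 72, -26: 72, -23: 71, -20: 70, -17: 73, -14: 77, -11: 76, -8: 79, -5: 81, -2: 81, 1: 78, 4: 75, 7: 71, 10: 70, 13: 75, 16: 80, 19: 81, 22: 81, 25: 84, 28: 93, 31: 100, 34: 106, 37: 109, 40: 108, 43: 106, 46: 105, 49: 106, 52: 109, 55: 113, 58: 116, 61: 116, 64: 113, 67: 108, 70: 104, 73: 106, 76: 120, 79: 144}
7.35
```

No line lies between about -75° and +55° on the rim. I'll grip the rim at the top and turn it, watching through the side camera.

```bash
python3 -m pendant '[[-0.0187,0.0417,0,0,0,0,0.045],[-0.0187,0.0417,0,0,0,0,0.045],[-0.0187,0.0417,0,0,0,0,0.045],[-0.0187,0.0417,0,0,0,0,0.045],[-0.0187,0.0417,0,0,0,0,0.045],[-0.0187,0.0417,0,0,0,0,0.045],[-0.0187,0.0417,0,0,0,0,0.045],[0,0,0.03,0,0,0,0.045],[0,0,0,0,0,0,0.045]]'; python3 -c "
from h import *
go([451,-254.4,129])"
```

```text
clock: 8.25
position: [450.4, -249.4, 194.3]
ee_rot: [0.03, 1.0, 0.001, -0.003]
contact_force: [-0.3, 0.3, 0.3]
gripper_width: 44.8
grasp_force: 0.0
t 8.25 pos [ 450.4 -249.4  194.3] tool shift mm [-1.4 -5.1 65.3] ydir 86.51 z [-0.007  0.003 -1.   ] F [-0.3  0.3  0.3] w 44.8 j [-0.19  0.22 -0.3  -0.   -1.06 -1.44]
```

```bash
python3 -m pendant '[[0,0,0,0,0,0,0.045],[0,0,0.025,0,0,0,0.045]]'; python3 -c "
from h import *
go([451,-254.4,129])"
```

```text
clock: 8.45
position: [454.7, -254.3, 176.4]
ee_rot: [0.032, 0.999, -0.002, 0.005]
contact_force: [0.2, -0.4, 0.1]
gripper_width: 45.0
grasp_force: 0.0
t 8.45 pos [ 454.7 -254.3  176.4] tool shift mm [ 4.1 -0.1 47.3] ydir 86.32 z [ 0.009 -0.004 -1.   ] F [ 0.2 -0.4  0.1] w 45.0 j [-0.2   0.24 -0.32  0.   -1.   -1.44]
```

```bash
python3 -m pendant '[[0,0,0.022,0,0,0,0.045],[0,0,0.021,0,0,0,0.045],[0,0,0,0,0,0,0.045],[0,0,0,0,0,0,0.015],[0,0,0,0,0,0,0.015],[0,0,0,0,0,0,0.015]]'; python3 -c "
from h import *
go([451,-254.4,129])
look()"
```

```text
clock: 9.05
position: [452.7, -254.3, 131.3]
ee_rot: [0.033, 0.999, -0.001, 0.002]
contact_force: [-0.1, -4.5, 3.5]
gripper_width: 20.6
grasp_force: 62.5
t 9.05 pos [ 452.7 -254.3  131.3] tool shift mm [ 1.7 -0.2  2.3] ydir 86.25 z [ 0.004 -0.002 -1.   ] F [-0.1 -4.5  3.5] w 20.6 j [-0.2   0.29 -0.38  0.   -0.89 -1.44]
top {-110: 59, -107: 67, -104: 73, -101: 77, -98: 79, -95: 80, -92: 79, -89: 77, -86: 75, -83: 70, -80: 63, -77: 55, -74: 57, -71: 56, -68: 56, -65: 56, -62: 57, -59: 57, -56: 57, -53: 58, -50: 58, -47: 58, -44: 59, -41: 59, -38: 59, -35: 60, -32: 61, -29: 61, -26: 61, -23: 63, -20: 63, -17: 64, -14: 64, -11: 62, -8: 61, -5: 62, -2: 65, 1: 66, 4: 67, 7: 68, 10: 69, 13: 71, 16: 99, 19: 132, 22: 144, 25: 151, 28: 156, 31: 160, 34: 164, 37: 167, 40: 169, 43: 171, 46: 172, 49: 173, 52: 174, 55: 175, 58: 176, 61: 177, 64: 177, 67: 177, 70: 178, 73: 178, 76: 178, 79: 178}
side {-110: 76, -107: 74, -104: 75, -101: 76, -98: 77, -95: 80, -92: 83, -89: 87, -86: 89, -83: 91, -80: 88, -77: 83, -74: 81, -71: 79, -68: 77, -65: 77, -62: 74, -59: 69, -56: 67, -53: 62, -50: 64, -47: 66, -44: 69, -41: 68, -38: 68, -35: 67, -32: 69, -29: 69, -26: 69, -23: 67, -20: 64, -17: 68, -14: 70, -11: 65, -8: 67, -5: 75, -2: 83, 1: 79, 4: 65, 7: 57, 10: 54, 13: 53, 16: 55, 19: 61, 22: 70, 25: 79, 28: 89, 31: 98, 34: 104, 37: 106, 40: 106, 43: 104, 46: 103, 49: 104, 52: 107, 55: 111, 58: 114, 61: 114, 64: 110, 67: 106, 70: 103, 73: 105, 76: 117, 79: 142}
9.15
```

```bash
python3 -m pendant '[[0.0049,0,0.0003,0,-8,0,0.015],[0.0049,0,0.0003,0,-8,0,0.015],[0.0049,0,0.0003,0,-8,0,0.015],[0.0049,0,0.0003,0,-8,0,0.015],[0.0049,0,0.0003,0,-8,0,0.015],[0.0049,0,0.0003,0,-8,0,0.015],[0,0,0,0,0,0,0.015],[0,0,0,0,0,0,0.015]]'; python3 -c "
from h import *
go([451,-254.4,129])
look()"
```

```text
clock: 9.95
position: [424.5, -252.1, 120.1]
ee_rot: [0.031, 0.949, -0.0, 0.315]
contact_force: [-0.2, 6.4, 16.3]
gripper_width: 20.1
grasp_force: 64.9
t 9.95 pos [ 424.5 -252.1  120.1] tool shift mm [-26.7  -0.6   8.7] ydir 86.59 z [ 0.597 -0.02  -0.802] F [-0.2  6.4 16.3] w 20.1 j [-0.45  0.13 -0.57 -0.74 -0.36 -0.56]
top {-110: 162, -107: 162, -104: 162, -101: 162, -98: 162, -95: 162, -92: 161, -89: 160, -86: 160, -83: 159, -80: 158, -77: 157, -74: 156, -71: 155, -68: 153, -65: 151, -62: 149, -59: 148, -56: 146, -53: 143, -50: 141, -47: 137, -44: 134, -41: 130, -38: 125, -35: 116, -32: 107, -29: 99, -26: 93, -23: 85, -20: 79, -17: 72, -14: 65, -11: 63, -8: 61, -5: 61, -2: 62, 1: 62, 4: 62, 7: 63, 10: 64, 13: 64, 16: 65, 19: 66, 22: 66, 25: 67, 28: 68, 31: 69, 34: 70, 37: 70, 40: 71, 43: 71, 46: 72, 49: 73, 52: 74, 55: 75, 58: 76, 61: 79, 64: 82, 67: 90, 70: 97, 73: 101, 76: 104, 79: 104}
side {-110: 75, -107: 73, -104: 74, -101: 77, -98: 79, -95: 82, -92: 83, -89: 85, -86: 86, -83: 85, -80: 83, -77: 80, -74: 79, -71: 79, -68: 76, -65: 75, -62: 73, -59: 71, -56: 71, -53: 76, -50: 72, -47: 62, -44: 55, -41: 53, -38: 62, -35: 74, -32: 78, -29: 73, -26: 68, -23: 67, -20: 68, -17: 70, -14: 73, -11: 75, -8: 77, -5: 79, -2: 79, 1: 76, 4: 72, 7: 70, 10: 69, 13: 73, 16: 78, 19: 80, 22: 80, 25: 86, 28: 96, 31: 107, 34: 115, 37: 116, 40: 114, 43: 109, 46: 107, 49: 109, 52: 114, 55: 116, 58: 117, 61: 114, 64: 108, 67: 103, 70: 101, 73: 105, 76: 119, 79: 143}
10.05
```

The line hasn't shown for pre-turn angles of -75° to +105°, so it is on the lower half. I'll release here so the wheel settles from this side, and watch the swing.

```bash
cat >> h.py <<'E'
def peak(n="side",lo=-115,hi=20):
    th=np.arange(lo,hi,2.); b=scan(arm.get_image(n),th); return b
E
python3 -m pendant '[[0,0,0,0,0,0,0.05],[0,0,0,0,0,0,0.05],[0,0,0,0,0,0,0.05]]'
python3 - <<'E'
from h import *
go([412.8,-251.6,92.5])
B=np.array([peak() for _ in range(24)]); np.save("b.npy",B)
m=np.median(B,0); D=B-m
for i in range(0,24): j=D[i].argmax(); print(i,-115+2*j,D[i,j].round(),end="; ")
T=np.array([peak("top",-10,60) for _ in range(2)]);print(T.max(1),T.std(0).max())
E
```

```text
clock: 10.35
position: [419.8, -250.2, 114.5]
ee_rot: [0.031, 0.951, 0.002, 0.308]
contact_force: [0.2, -0.6, -0.3]
gripper_width: 49.8
grasp_force: 0.0
t 10.35 pos [ 419.8 -250.2  114.5] tool shift mm [18.5 -2.3 13.7] ydir 86.72 z [ 0.587 -0.015 -0.81 ] F [ 0.2 -0.6 -0.3] w 49.8 j [-0.45  0.13 -0.58 -0.74 -0.36 -0.56]
0 -15 3.0; 1 -73 2.0; 2 -115 24.0; 3 -109 9.0; 4 -111 6.0; 5 -111 22.0; 6 -115 7.0; 7 -21 2.0; 8 -83 3.0; 9 -19 2.0; 10 9 2.0; 11 -105 2.0; 12 -55 3.0; 13 -59 1.0; 14 -89 2.0; 15 -57 2.0; 16 -83 2.0; 17 -83 5.0; 18 -101 2.0; 19 -55 1.0; 20 -55 2.0; 21 19 2.0; 22 -7 2.0; 23 17 2.0; [76.91231 76.52734] 0.29287338
```

The swing frames show the timing line reaching about -109° in the side camera at maximum, so at rest it lies near -140°. A +45° carry will bring it into view. I'll wait for rest, then grip and carry.

```bash
cat >> h.py <<'E'
def pad():
    s=arm.read_state(); r=R.from_quat(s["ee_rot"]); z=r.apply([0,0,1]); G=s["position"]-20*z-C
    a=np.degrees(np.arctan2(G@XS,G[2])); p=s["position"]-C; print("t",round(s["clock"],2),"pad th",a.round(1),"r",np.hypot(G@XS,G[2]).round(1),"tilt",np.degrees(np.arctan2(-z@XS,-z[2])).round(1),"TCP th",np.degrees(np.arctan2(p@XS,p[2])).round(1),"y off",(p@YS).round(1),"w",s["gripper_width"].round(1),"F",s["contact_force"].round(1))
def line():
    th=np.arange(-118,0,2.); b=np.mean([scan(arm.get_image("side"),th) for _ in range(2)],0); m=np.load("b.npy"); m=np.interp(th,np.arange(-115,20,2.),np.median(m,0)); d=b-m
    print("line",dict(zip(th.astype(int).tolist(),d.round().astype(int).tolist())))
E
W='[0,0,0,0,0,0,0.05]'; python3 -m pendant '[[0,0,0,0,0,0,0.05],[0,0,0,0,0,0,0.05],[0,0,0,0,0,0,0.05],[0,0,0,0,0,0,0.05],[0,0,0,0,0,0,0.05],[0,0,0,0,0,0,0.05],[0,0,0,0,0,0,0.05],[0,0,0,0,0,0,0.05],[0,0,0,0,0,0,0.05],[0,0,0,0,0,0,0.05],[0,0,0,0,0,0,0.05],[0,0,0,0,0,0,0.05]]' >/dev/null; python3 -m pendant '[[0,-0.002,0,0,0,0,0.05],[0,0,0,0,0,0,0.05],[0,0,0,0,0,0,0.05],[0,0,0,0,0,0,0.05],[0,0,0,0,0,0,0.05],[0,0,0,0,0,0,0.05],[0,0,0,0,0,0,0.05],[0,0,0,0,0,0,0.05],[0,0,0,0,0,0,0.05],[0,0,0,0,0,0,0.05],[0,0,0,0,0,0,0.05],[0,0,0,0,0,0,0.05]]'; python3 -c "
from h import *
pad()"; python3 -m pendant '[[0,0,0,0,0,0,0.015],[0,0,0,0,0,0,0.015],[0,0,0,0,0,0,0.015],[0,0,0,0,0,0,0.015]]'; python3 -c "
from h import *
pad();line()"
```

```text
clock: 14.05
position: [420.2, -252.7, 114.9]
ee_rot: [0.031, 0.951, 0.001, 0.309]
contact_force: [0.7, -0.6, 0.4]
gripper_width: 50.0
grasp_force: 0.0
clock: 14.45
position: [419.8, -251.7, 115.0]
ee_rot: [0.03, 0.951, 0.002, 0.309]
contact_force: [-2.8, 5.2, 5.4]
gripper_width: 20.5
grasp_force: 60.4Traceback (most recent call last):
  File "<string>", line 3, in <module>
    pad()
    ~~~^^
  File "h.py", line 37, in pad
    a=np.degrees(np.arctan2(G@XS,G[2])); p=s["position"]-C; print("t",round(s["clock"],2),"pad th",a.round(1),"r",np.hypot(G@XS,G[2]).round(1),"tilt",np.degrees(np.arctan2(-z@XS,-z[2])).round(1),"TCP th",np.degrees(np.arctan2(p@XS,p[2])).round(1),"y off",(p@YS).round(1),"w",s["gripper_width"].round(1),"F",s["contact_force"].round(1))
                                                                                                                                                                                                                                                                                   ^^^^^^^^^^^^^^^^^^^^^^^^
AttributeError: 'float' object has no attribute 'round'
Traceback (most recent call last):
  File "h.py", line 37, in pad
    a=np.degrees(np.arctan2(G@XS,G[2])); p=s["position"]-C; print("t",round(s["clock"],2),"pad th",a.round(1),"r",np.hypot(G@XS,G[2]).round(1),"tilt",np.degrees(np.arctan2(-z@XS,-z[2])).round(1),"TCP th",np.degrees(np.arctan2(p@XS,p[2])).round(1),"y off",(p@YS).round(1),"w",s["gripper_width"].round(1),"F",s["contact_force"].round(1))
                                                                                                                                                                                                                                                                                   ^^^^^^^^^^^^^^^^^^^^^^^^
AttributeError: 'float' object has no attribute 'round'
```

```bash
sed -i 's/,"w",s\["gripper_width"\].round(1)//' h.py; python3 -c "
from h import *
pad();line()"; python3 -m pendant '[[-0.0046,0,-0.0015,0,7.5,0,0.015],[-0.0046,0,-0.0015,0,7.5,0,0.015],[-0.0046,0,-0.0015,0,7.5,0,0.015],[-0.0046,0,-0.0015,0,7.5,0,0.015],[-0.0046,0,-0.0015,0,7.5,0,0.015],[-0.0046,0,-0.0015,0,7.5,0,0.015],[0,0,0,0,0,0,0.015],[0,0,0,0,0,0,0.015],[0,0,0,0,0,0,0.015]]'; python3 -c "
from h import *
pad();line()"
```

```text
t 14.45 pad th -50.0 r 56.2 tilt -35.9 TCP th -57.5 y off 0.5 F [-2.8  5.2  5.4]
line {-118: 2, -116: 0, -114: -1, -112: -1, -110: -1, -108: -1, -106: -1, -104: 0, -102: 0, -100: 0, -98: 0, -96: 0, -94: 0, -92: -1, -90: -1, -88: -2, -86: -3, -84: -2, -82: -1, -80: 1, -78: 2, -76: 1, -74: -1, -72: -2, -70: -2, -68: 0, -66: 0, -64: 2, -62: 6, -60: 10, -58: 11, -56: 9, -54: 6, -52: 3, -50: 1, -48: 1, -46: 1, -44: 4, -42: 10, -40: 11, -38: 10, -36: 6, -34: 3, -32: 1, -30: 0, -28: 1, -26: 0, -24: 0, -22: -2, -20: -1, -18: 0, -16: -1, -14: 0, -12: 0, -10: -1, -8: 2, -6: 2, -4: 2, -2: 1}
clock: 15.45
position: [439.8, -253.1, 129.8]
ee_rot: [0.025, 0.999, 0.017, -0.028]
contact_force: [1.1, 6.6, 10.9]
gripper_width: 20.9
grasp_force: 63.8
t 15.45 pad th -10.5 r 55.6 tilt 3.3 TCP th -18.0 y off 0.5 F [ 1.1  6.6 10.9]
line {-118: 3, -116: 1, -114: 1, -112: 2, -110: 5, -108: 8, -106: 12, -104: 15, -102: 18, -100: 19, -98: 17, -96: 13, -94: 9, -92: 5, -90: 1, -88: -1, -86: -2, -84: -2, -82: -2, -80: -1, -78: -1, -76: -1, -74: -1, -72: -1, -70: 0, -68: 0, -66: 1, -64: 1, -62: 0, -60: -2, -58: -3, -56: 0, -54: 4, -52: 7, -50: 9, -48: 10, -46: 11, -44: 10, -42: 8, -40: 6, -38: 4, -36: 3, -34: 2, -32: 1, -30: 0, -28: -1, -26: -2, -24: -1, -22: -1, -20: 2, -18: 5, -16: 10, -14: 13, -12: 11, -10: 4, -8: -5, -6: -15, -4: -22, -2: -25}
```

The line shows clearly at -100° after a +39.4° carry, so rest A has the line at about -139.4°. I'll carry it 8° more as a scale check, then release from this side.

```bash
python3 -m pendant '[[-0.0049,0,-0.0016,0,8,0,0.015],[0,0,0,0,0,0,0.015],[0,0,0,0,0,0,0.015]]'; python3 -c "
from h import *
pad();line()";  python3 -m pendant '[[0,0,0,0,0,0,0.05],[0,0,0,0,0,0,0.05],[0,0,0,0,0,0,0.05]]'; python3 -c "
from h import *
pad()"
```

```text
clock: 15.85
position: [443.2, -253.3, 131.1]
ee_rot: [0.025, 0.994, 0.019, -0.101]
contact_force: [-0.8, 6.7, 14.4]
gripper_width: 20.5
grasp_force: 64.2
t 15.85 pad th -4.0 r 55.9 tilt 11.6 TCP th -12.3 y off 0.5 F [-0.8  6.7 14.4]
line {-118: 2, -116: 0, -114: 0, -112: -1, -110: 0, -108: 0, -106: 1, -104: 3, -102: 6, -100: 10, -98: 16, -96: 22, -94: 27, -92: 28, -90: 26, -88: 20, -86: 13, -84: 9, -82: 5, -80: 2, -78: -1, -76: -3, -74: -2, -72: -2, -70: -3, -68: -2, -66: -1, -64: 0, -62: -1, -60: -1, -58: -2, -56: 1, -54: 5, -52: 8, -50: 10, -48: 11, -46: 13, -44: 12, -42: 10, -40: 7, -38: 4, -36: 3, -34: 0, -32: -1, -30: -2, -28: -3, -26: -3, -24: -3, -22: -2, -20: -2, -18: -4, -16: -6, -14: -6, -12: -4, -10: 2, -8: 8, -6: 11, -4: 11, -2: 6}
clock: 16.25
position: [441.4, -253.8, 128.5]
ee_rot: [0.024, 0.994, 0.019, -0.101]
contact_force: [-1.0, -1.1, -1.3]
gripper_width: 50.0
grasp_force: 0.0
t 16.25 pad th -5.9 r 53.3 tilt 11.7 TCP th -16.0 y off -0.1 F [-1.  -1.1 -1.3]
```

```bash
python3 -m pendant '[[0.0044,0,0.0021,0,-7.5,0,0.05],[0.0044,0,0.0021,0,-7.5,0,0.05],[0.0044,0,0.0021,0,-7.5,0,0.05],[0.0044,0,0.0021,0,-7.5,0,0.05],[0.0044,0,0.0021,0,-7.5,0,0.05],[0.0044,0,0.0021,0,-7.5,0,0.05],[0,0,0,0,0,0,0.05],[0,0,0,0,0,0,0.05],[0,0,0,0,0,0,0.05],[0,0,0,0,0,0,0.05],[0,0,0,0,0,0,0.05],[0,0,0,0,0,0,0.05]]'; python3 -m pendant '[[0,0,0,0,0,0,0.05],[0,0,0,0,0,0,0.05],[0,0,0,0,0,0,0.05],[0,0,0,0,0,0,0.05],[0,0,0,0,0,0,0.05],[0,0,0,0,0,0,0.05],[0,0,0,0,0,0,0.05],[0,0,0,0,0,0,0.05],[0,0,0,0,0,0,0.05],[0,0,0,0,0,0,0.05],[0,0,0,0,0,0,0.05],[0,0,0,0,0,0,0.05]]' >/dev/null;python3 -m pendant '[[0,0,0,0,0,0,0.05],[0,0,0,0,0,0,0.05],[0,0,0,0,0,0,0.05],[0,0,0,0,0,0,0.05],[0,0,0,0,0,0,0.05],[0,0,0,0,0,0,0.05],[0,0,0,0,0,0,0.05],[0,0,0,0,0,0,0.05],[0,0,0,0,0,0,0.05],[0,0,0,0,0,0,0.05],[0,0,0,0,0,0,0.05],[0,0,0,0,0,0,0.05]]' >/dev/null;  python3 -c "
from h import *
pad()
s=arm.read_state();print(s['joints'].round(2),s['position'])"
```

```text
clock: 17.45
position: [417.8, -251.2, 113.9]
ee_rot: [0.028, 0.964, 0.013, 0.264]
contact_force: [-0.9, 0.1, 0.5]
gripper_width: 50.0
grasp_force: 0.0
t 19.85 pad th -50.5 r 56.8 tilt -30.6 TCP th -60.6 y off 0.5 F [-0.4  0.6  0.3]
[-0.39  0.14 -0.59 -0.55 -0.4  -0.78] [ 417.48261232 -251.4895792   113.93862292]
```

```bash
python3 -m pendant '[[0,0,0,0,0,0,0.05],[0,0,0,0,0,0,0.05],[0,0,0,0,0,0,0.015],[0,0,0,0,0,0,0.015],[0,0,0,0,0,0,0.015],[0,0,0,0,0,0,0.015]]'; python3 -c "
from h import *
pad()"; python3 -m pendant '[[-0.0045,0,-0.0022,0,7.5,0,0.015],[-0.0045,0,-0.0022,0,7.5,0,0.015],[-0.0045,0,-0.0022,0,7.5,0,0.015],[-0.0045,0,-0.0022,0,7.5,0,0.015],[-0.0045,0,-0.0022,0,7.5,0,0.015],[-0.0045,0,-0.0022,0,7.5,0,0.015],[0,0,0,0,0,0,0.015],[0,0,0,0,0,0,0.015],[0,0,0,0,0,0,0.015]]'; python3 -c "
from h import *
pad();line()"
```

```text
clock: 20.45
position: [417.3, -251.1, 114.1]
ee_rot: [0.028, 0.964, 0.013, 0.264]
contact_force: [-3.0, 3.5, 4.6]
gripper_width: 20.3
grasp_force: 59.8
t 20.45 pad th -50.5 r 57.1 tilt -30.6 TCP th -60.6 y off 0.8 F [-3.   3.5  4.6]
clock: 21.35
position: [440.2, -252.9, 131.6]
ee_rot: [0.021, 0.993, 0.024, -0.11]
contact_force: [0.2, 2.5, 4.9]
gripper_width: 20.3
grasp_force: 63.8
t 21.35 pad th -6.6 r 56.5 tilt 12.7 TCP th -16.6 y off 0.7 F [0.2 2.5 4.9]
line {-118: 1, -116: -1, -114: -2, -112: -1, -110: -1, -108: -1, -106: 0, -104: 0, -102: 2, -100: 5, -98: 10, -96: 18, -94: 26, -92: 32, -90: 34, -88: 29, -86: 23, -84: 16, -82: 10, -80: 6, -78: 2, -76: 0, -74: -1, -72: -1, -70: 0, -68: 1, -66: 1, -64: 1, -62: -1, -60: -1, -58: 0, -56: 1, -54: 4, -52: 6, -50: 8, -48: 11, -46: 12, -44: 11, -42: 8, -40: 5, -38: 4, -36: 3, -34: 2, -32: 0, -30: -1, -28: -2, -26: -2, -24: -2, -22: -2, -20: -2, -18: -3, -16: -4, -14: 0, -12: 7, -10: 13, -8: 16, -6: 12, -4: 3, -2: -6}
```

Rest B has the line at -91-43.5 = -134.5°, and rest A had it at -139.4°. The middle is -137°. The target is 46° back from here, still gripping.

```bash
python3 -m pendant '[[0.0042,0,0.0028,0,-7.6,0,0.015],[0.0042,0,0.0028,0,-7.6,0,0.015],[0.0042,0,0.0028,0,-7.6,0,0.015],[0.0042,0,0.0028,0,-7.6,0,0.015],[0.0042,0,0.0028,0,-7.6,0,0.015],[0.0042,0,0.0028,0,-7.6,0,0.015],[0,0,0,0,0,0,0.015],[0,0,0,0,0,0,0.015],[0,0,0,0,0,0,0.015]]'; python3 -c "
from h import *
pad();go([0,0,0])"
```

```text
clock: 22.35
position: [419.7, -251.3, 115.8]
ee_rot: [0.027, 0.964, 0.017, 0.265]
contact_force: [1.2, 7.6, 11.4]
gripper_width: 20.6
grasp_force: 67.2
t 22.35 pad th -47.6 r 56.4 tilt -30.6 TCP th -56.5 y off 0.8 F [ 1.2  7.6 11.4]
t 22.35 pos [ 419.7 -251.3  115.8] tool shift mm [ 434.4  227.7 -110.2] ydir 87.58 z [ 0.511  0.018 -0.86 ] F [ 1.2  7.6 11.4] w 20.6 j [-0.4   0.14 -0.58 -0.56 -0.42 -0.77]
```

```bash
python3 -m pendant '[[0.0018,0,0.0012,0,-2.5,0,0.015],[0.0018,0,0.0012,0,-2.5,0,0.015],[0,0,0,0,0,0,0.015],[0,0,0,0,0,0,0.015],[0,0,0,0,0,0,0.015],[0,0,0,0,0,0,0.015]]'; python3 -c "
from h import *
pad()"
```

```text
clock: 22.95
position: [416.9, -251.0, 111.7]
ee_rot: [0.026, 0.952, 0.016, 0.305]
contact_force: [-3.0, 7.4, 14.1]
gripper_width: 20.3
grasp_force: 67.7
t 22.95 pad th -54.3 r 56.5 tilt -35.5 TCP th -64.0 y off 0.9 F [-3.   7.4 14.1]
```

```bash
python3 -m pendant '[[-0.0012,0,-0.0007,0,1.8,0,0.015],[0,0,0,0,0,0,0.015],[0,0,0,0,0,0,0.015],[0,0,0,0,0,0,0.015],[0,0,0,0,0,0,0.015],[0,0,0,0,0,0,0.015]]'
python3 - <<'E'
from h import *
pad()
s=arm.get_image("side");t=arm.get_image("top")
cv2.imwrite("pics/c7.png",np.vstack([crop(t,255,190,100,60,6),crop(s,250,160,100,40,6)]))
E
```

```text
clock: 23.55
position: [417.5, -251.1, 112.9]
ee_rot: [0.026, 0.956, 0.016, 0.291]
contact_force: [-2.5, 6.0, 13.7]
gripper_width: 20.0
grasp_force: 67.5
t 23.55 pad th -52.3 r 56.5 tilt -33.7 TCP th -61.9 y off 0.9 F [-2.5  6.  13.7]
```

View pics/c7.png

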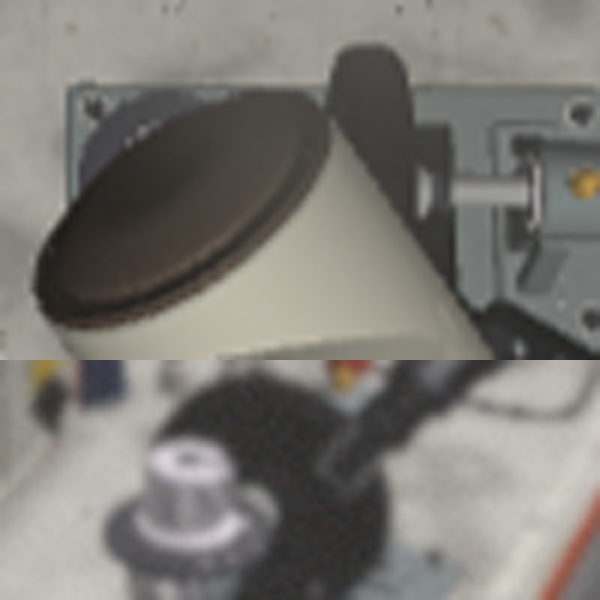

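The side view shows the fingers gripping the rim at about (307,178). The knob at (281,180) is untouched, and the wheel is held at the middle of the two rests.

```bash
python3 -c "
from bench import arm
print(arm.job_done())"
```

```text
the job is handed in; nothing more can be done
None
```

The drag collar is at 1, and the arm is still gripping the rim, held midway between the wheel's two rest positions (about 5° apart), so the heavy side should be straight down; the job is handed in, but the hand-in returned no verdict.

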